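# Snap the retaining clip onto the tensioner pin of a paint mixing bank's drive

### The arm

A 6-joint arm with a two-finger parallel gripper is mounted at the origin on the work surface. World frame = base frame: x ahead of the robot, y to its left, z up, the work surface at z = 0. Lengths are in m, angles in rad, forces in N, time in s.
With the tool pointing down it reaches from about 0.3 to 0.775 m from the base axis. Payload 14.6 kg.
Tool frame: the origin (TCP) lies at the very end of the fingers, on their centre line; the grasp point (between the pads) lies 19 mm behind it; z points along the fingers, y is the line along which they close (so a half turn about z gives the same grasp; the last joint's range is limited). The gripper opens to 94 mm and grips with 3 to 60 N. Pads are 16 mm wide; open, the fingers measure 119 mm over their backs; the gripper's body (75 mm by 177 mm) begins 78 mm behind the grasp point.
Start: joints at [-1.203, 0.3, 1.521, -0, 1.321, -0.067], TCP at [0.232, -0.499, 0.17] pointing down, gripper open.
Joint ranges: [-3.03, 3.03], [-0.79, 2.21], [0.23, 2.52], [-1.04, 4.18], [0, 3.07], [-2.55, 2.55]. Speed limits (rad/s): [2.22, 2.22, 2.57, 3.14, 3.14, 3.14].

### API

Orientations are given as [roll, pitch, yaw] about the fixed x, y, z axes, in that order (R = Rz(yaw) Ry(pitch) Rx(roll)).
In Python, from station import ctrl gives the robot as it stands. The module is installed in compiled form; this text tells all that it offers.
- The arm moves only by the tool play_rows, never from a script. Its argument "commands" is a list of rows, each a list of 7 numbers: the shift along the tool's x, y, z in m, then the turn, a rotation vector about the tool's x, y, z in degrees, then the closure, from -1 (fully open) to 1 (shut). A call has 1 to 20 rows; each row shifts and turns the commanded pose from where the row before left it, along the tool's axes as they then stand; what a row does not reach is not made up. A row lasts 1/12 s, in which the tool goes at most 41.7 mm and 7.16 degrees, less where a joint would pass 70% of its speed; a pose out of reach is approached as far as the arm can. A call is refused whole if a number of a shift passes 0.0417 or a number of a turn 7.16, either way. A call with a gripper value outside its range is refused whole. The fingers move at their own pace and stop on an object; "force" is the grip in N (left out, the last holds). Time passes only in rows, so rows that do not move let the fingers close. It gives the time, the measured TCP pose, the force, the opening and the grip force at its end, in the units of the state.
- ctrl.get_obs(): the state, without advancing time (a new reading comes with each control period).
- ctrl.camera(name): name is "scene" or "top" or "wrist"; returns the picture (400x640x3 uint8, blue, green, red); there is no depth.
- ctrl.camera_model(name): a dict with "fx", "fy", "cx", "cy" (pixels), "rvec" (rotation vector, rad) and "tvec" (3), from world to camera coordinates, as OpenCV has them. Camera axes: x right, y down, z forward; pixel columns grow to the right and rows downward; lengths in m; the calibration is good to about 2 mm. A picture is of the moment at which its call begins: read the wrist's pose just before it. camera_model takes no time and is no camera call; for the wrist camera it gives the pose at the moment of the call.
- ctrl.hand_in(): hands the job in; it is judged then, once.
The state is a dict: "time_s": time; "qpos": joint angles; "joint_vel": joint speeds; "tau": joint torques, N m; "ee_pos": TCP position; "eef_rot": TCP orientation; "force": force on the tool from outside, world axes, zero at the start; "moment": the same for the moment, N m; "grip_width": finger opening in m; "grip_force": force on a finger pad.
Only numpy, scipy, OpenCV 4.12 (cv2) and the standard library are available. Lean on these libraries where they do the work, as an engineer would, in place of code of your own. Each camera call takes 0.05 s, during which the arm holds its last target. There are 200 camera calls.

### The job

Take the orange-handled clip fork from the green mat and, with the fork and not with the fingers, push the loose brass-coloured split clip along the drive unit's deck onto the groove of the white-headed pin until it snaps fully home; press firmly but do not ram the pin against its stop. Then stand the fork upright back on the green mat, and leave the tin, the cup and the screwdriver as they are.

Things in the scene. Friction and masses are not known exactly. Their poses are not given: they have to be found in the camera images.
- drive: drive unit, blue box with a dark steel deck, fixed to the bench. Origin on its underside. The box reaches from -120 to +100 mm along its x, +-75 mm along its y (a motor stub at +y to 125 mm, lower than the deck); the deck's top is 60 mm above the origin. Its +x is the way the clip must be pushed; the pin stands on its y = 0 line, at x = +40 mm when at rest.
- neck (a point): centre of the pin's groove (neck), on the pin's upright axis, 4.5 mm above the deck; axes as the drive's. Steel neck of 16 mm diameter from the deck up to 9 mm above it, then a white head of 22 mm diameter up to 21 mm above the deck.
- pin (a joint): how far (m) the pin has given way along the drive's +x. It sits on a belt-tensioner spring: 0 at rest, 1 N per mm, hard stop at 18 mm. It yields as the clip is pushed, so a fork that only reaches the place measured at rest leaves the clip off: go on until the jaws snap over, at 12 to 18 N, and the force drops. At the stop the force climbs steeply; over 30 N of fork on clip is ramming.
- clip_seat (a point): point of the split clip that lies on the pin's axis when the clip is home; 3 mm above its underside (half-way up). x = the way the mouth opens, to be turned towards the pin; z up. Yellow-plated steel, 6 mm thick, 44 g, loose and flat on the deck. Two sprung jaws reach to x = +16 mm at y = +-13.5 to 19.5 mm; humps inside them first touch the neck when this point is 15 mm short of the pin's axis.
- clip_back (a point): middle of the clip's flat back face, 18 mm behind the seat point, the face to push. The back is 42 mm wide (y +-21 mm); a tail 12 mm wide sticks out 10 mm behind it in its middle. Axes as the clip's seat point.
- fork_grip (a point): middle of the fork's upright orange handle, 40 mm above the fork's underside, axes: x forward to the prongs, z up. Handle 22 x 22 mm square, from 8 to 76 mm above the underside. Foot: dark steel plate 8 mm thick, x -22 to +22 mm, y +-20 mm. Fork about 180 g, standing on the mat at the start.
- fork_tip (a point): mid-point between the two flat prong tips of the fork, 40 mm ahead of the handle's axis, 4 mm above the underside. Prongs 18 mm long, 10 mm wide, 8 mm tall; the slot between them, 16 mm wide, takes the clip's tail while the tips push the clip's back.
- mat: green tool mat, fixed, 180 mm (its x) x 160 mm (its y), 4 mm thick; origin in the middle of its underside.
- toner_tin: bystander: tin of 72 mm diameter, 110 mm tall, origin at the centre of its underside.
- mixing_cup: bystander: white open cup, 72 mm wide, 85 mm tall, origin at the centre of its underside.
- screwdriver: bystander: screwdriver lying on the bench, handle towards its -x, about 200 mm long.
Mind the look-alikes: they are no part of the job. Leave any purple or red look-alike of the part that bears fork_grip alone.

How it is judged:
By the outcome, as a careful person would: the job done as asked, in the order asked, and still so for the second after the job is handed in, with the robot touching nothing.
It also fails if it takes over 61 s, if anything falls off the work surface, if the arm or the gripper's body presses on something with over 40 N, if the wrist force passes 120 N, or if a joint passes its speed limit or range.

## Working session

There is one attempt and no reset: what is moved stays moved. The work goes in short steps, Python scripts to look and compute and a tool call to move; the robot and the scene stay as the last step left them, time stands still between calls to the robot, and variables do not carry over. Pictures are saved under pics/ and viewed, at most 12 in all, crops included, and the job is handed in when it is done.

Besides the shell and the picture viewer there is one more tool, called after "Call:" as name(argument=value, ...), one argument or row to a line, values as JSON. play_rows: Moves the arm, as the interface text tells. Its arguments: {"type":"object","properties":{"commands":{"type":"array","items":{"type":"array","items":{"type":"number"}}},"force":{"type":"number"}},"required":["commands"]}

```bash
mkdir -p pics
python3 - <<'E'
from station import ctrl
import cv2,numpy as np
o=ctrl.get_obs();print({k:np.round(v,3).tolist() for k,v in o.items()})
for n in("scene","top"):
    cv2.imwrite(f"pics/{n}0.png",ctrl.camera(n))
    m=ctrl.camera_model(n);print(n,{k:np.round(v,4).tolist() for k,v in m.items()})
E
```

```text
{'time_s': 0.0, 'qpos': [-1.203, 0.3, 1.522, 0.0, 1.321, -0.067], 'joint_vel': [-0.001, -0.001, -0.002, -0.001, -0.0, 0.0], 'tau': [0.001, -53.181, -35.274, 0.071, 0.025, -0.0], 'ee_pos': [0.232, -0.499, 0.169], 'eef_rot': [-3.14, -0.0, 0.435], 'force': [0.298, -0.223, 0.312], 'moment': [-0.022, 0.027, 0.018], 'grip_force': 0.0, 'grip_width': 0.094}
scene {'fx': 504.7874, 'fy': 504.7874, 'cx': 311.2431, 'cy': 199.0305, 'rvec': [2.3683, 1.106, -0.3037], 'tvec': [-0.4217, -0.2826, 1.3074]}
top {'fx': 390.2871, 'fy': 390.2871, 'cx': 327.5996, 'cy': 198.6975, 'rvec': [2.1728, -2.1745, 0.0725], 'tvec': [0.0677, 0.5643, 1.0377]}
```

View pics/top0.png

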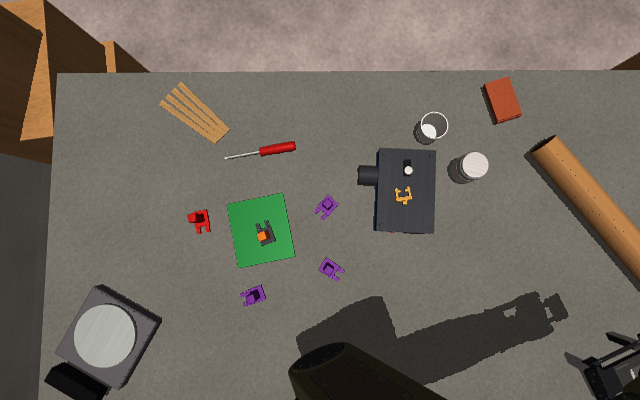

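View pics/scene0.png

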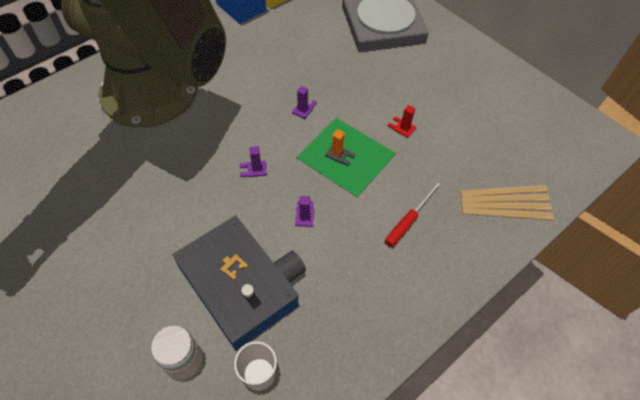

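```bash
cat > h.py <<'E'
from station import ctrl
import cv2,numpy as np
def ray(n,uv,z,m=None):
    m=m or ctrl.camera_model(n)
    R=cv2.Rodrigues(np.array(m["rvec"],float))[0];t=np.array(m["tvec"],float)
    uv=np.atleast_2d(uv).astype(float)
    d=np.c_[(uv[:,0]-m["cx"])/m["fx"],(uv[:,1]-m["cy"])/m["fy"],np.ones(len(uv))]@R
    c=-R.T@t
    return (c+d*((z-c[2])/d[:,2])[:,None])
def mask(img,lo,hi):
    return cv2.inRange(cv2.cvtColor(img,cv2.COLOR_BGR2HSV),np.array(lo),np.array(hi))
def big(mk):
    cs,_=cv2.findContours(mk,cv2.RETR_EXTERNAL,cv2.CHAIN_APPROX_NONE)
    return max(cs,key=cv2.contourArea)
E
python3 - <<'E'
from h import *
t=cv2.imread("pics/top0.png");s=cv2.imread("pics/scene0.png")
a=cv2.resize(t[185:275,220:300],None,fx=4.5,fy=4.5,interpolation=cv2.INTER_CUBIC)
b=cv2.resize(t[140:240,355:443],None,fx=4.05,fy=4.05,interpolation=cv2.INTER_CUBIC)
h=min(a.shape[0],b.shape[0]);cv2.imwrite("pics/c1.png",np.hstack([a[:h],b[:h]]))
g=big(mask(t,(50,120,60),(75,255,255)));r=cv2.boxPoints(cv2.minAreaRect(g));print("mat",ray("top",r,.004).round(3).tolist())
d=cv2.inRange(t[140:245,372:445],(0,0,0),(75,75,75))
# brass
k=np.zeros(t.shape[:2],np.uint8);k[140:240,370:440]=mask(t,(12,120,100),(32,255,255))[140:240,370:440]
ys,xs=np.nonzero(k);print("clip px",xs.min(),xs.max(),ys.min(),ys.max(),len(xs))
print("clip centroid",ray("top",[xs.mean(),ys.mean()],.066))
print("pin head",ray("top",[408,170.5],.081))
print("drive corners",ray("top",[[379,149],[436,151],[434,234],[375,230]],.06).round(3).tolist())
k=np.zeros(t.shape[:2],np.uint8);k[190:270,225:300]=mask(t,(5,150,120),(20,255,255))[190:270,225:300]
ys,xs=np.nonzero(k);print("orange top",xs.min(),xs.max(),ys.min(),ys.max(),ray("top",[xs.mean(),ys.mean()],.080))
E
```

```text
mat [[0.552, 0.351, 0.004], [0.583, 0.193, 0.004], [0.408, 0.157, 0.004], [0.377, 0.313, 0.004]]
clip px 395 411 186 204 147
clip centroid [[ 0.56889693 -0.13031183  0.066     ]]
pin head [[ 0.63236331 -0.14081952  0.081     ]]
drive corners [[0.693, -0.069, 0.06], [0.687, -0.219, 0.06], [0.469, -0.209, 0.06], [0.48, -0.057, 0.06]]
orange top 257 266 231 240 [[0.46507567 0.23577177 0.08      ]]
```

View pics/c1.png

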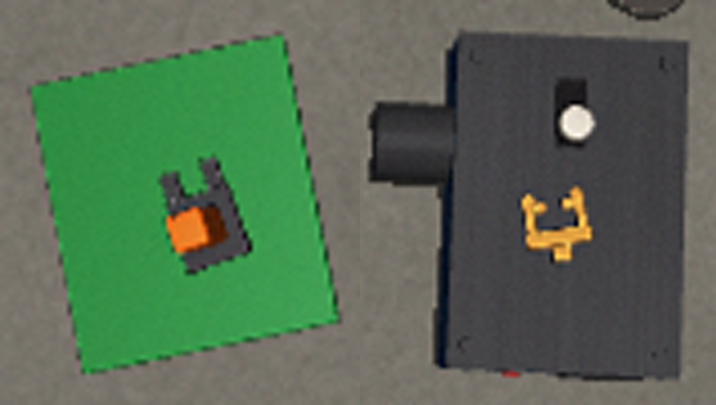

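The fork is the orange handle on a dark foot at top px (263,236). It is the only one on the green mat and matches the description. The look-alikes are purple at (326,206), (331,268), (253,295) and red at (199,220). The clip is at about (403,195) with its mouth already towards the pin at (408,170), turned a little to the left. I'll move above the fork now.

Call:
play_rows(
  commands=[
    [0, 0, -0.006, 0, 0, -6.6, -1],
    [0, 0, -0.006, 0, 0, -6.6, -1],
    [0, 0, -0.006, 0, 0, -6.6, -1],
    [0, 0, -0.006, 0, 0, -6.6, -1],
    [0, 0, -0.006, 0, 0, -6.6, -1],
    [0, 0, -0.006, 0, 0, -6.6, -1],
    [0, 0, -0.006, 0, 0, -6.6, -1],
    [0, 0, -0.006, 0, 0, -6.6, -1],
    [0, 0, -0.006, 0, 0, -6.6, -1],
    [0, 0, -0.006, 0, 0, -6.6, -1],
    [0, 0, -0.006, 0, 0, -6.6, -1],
    [0, 0, -0.006, 0, 0, -6.6, -1],
    [0, 0, -0.006, 0, 0, -6.6, -1],
  ],
)

```text
time_s: 1.18
ee_pos: [0.2316, -0.4987, 0.2476]
eef_rot: [3.142, -0.001, 1.938]
force: [0.6, -0.5, -0.2]
grip_width: 0.0939
grip_force: 0.0
```

Call:
play_rows(
  commands=[
    [0.0303, 0.0238, 0, 0, 0, 0, -1],
    [0.0303, 0.0238, 0, 0, 0, 0, -1],
    [0.0303, 0.0238, 0, 0, 0, 0, -1],
    [0.0303, 0.0238, 0, 0, 0, 0, -1],
    [0.0303, 0.0238, 0, 0, 0, 0, -1],
    [0.0303, 0.0238, 0, 0, 0, 0, -1],
    [0.0303, 0.0238, 0, 0, 0, 0, -1],
    [0.0303, 0.0238, 0, 0, 0, 0, -1],
    [0.0303, 0.0238, 0, 0, 0, 0, -1],
    [0.0303, 0.0238, 0, 0, 0, 0, -1],
    [0.0303, 0.0238, 0, 0, 0, 0, -1],
    [0.0303, 0.0238, 0, 0, 0, 0, -1],
    [0.0303, 0.0238, 0, 0, 0, 0, -1],
    [0.0303, 0.0238, 0, 0, 0, 0, -1],
    [0.0303, 0.0238, 0, 0, 0, 0, -1],
    [0.0303, 0.0238, 0, 0, 0, 0, -1],
    [0.0303, 0.0238, 0, 0, 0, 0, -1],
    [0.0303, 0.0238, 0, 0, 0, 0, -1],
    [0.0303, 0.0238, 0, 0, 0, 0, -1],
    [0.0303, 0.0238, 0, 0, 0, 0, -1],
  ],
)

```text
time_s: 2.85
ee_pos: [0.4626, 0.2384, 0.2473]
eef_rot: [-3.141, 0.0, 1.933]
force: [-0.3, 0.0, 0.2]
grip_width: 0.0939
grip_force: 0.0
```

Run:
```python
from h import *
o=ctrl.get_obs();m=ctrl.camera_model("wrist");w=ctrl.camera("wrist");cv2.imwrite("pics/w1.png",w)
print(o["ee_pos"],o["eef_rot"],o["time_s"],m)
k=mask(w,(5,150,90),(20,255,255));c=big(k);r=cv2.minAreaRect(c);print(r)
print(ray("wrist",r[0],.08,m))
```

```text
[0.46255464 0.23844844 0.24733816] [-3.14119535e+00  1.32823976e-05  1.93261308e+00] 2.85 {'fx': 351.3305750776795, 'fy': 351.3305750776795, 'cx': 320.97224555571455, 'cy': 204.85926172672214, 'rvec': array([-2.86525721, -0.52395395, -0.06040251]), 'tvec': array([-0.51654394,  0.0151381 ,  0.47972147])}
((323.5, 183.0), (26.0, 19.0), 90.0)
[[0.46478304 0.2392478  0.08      ]]
```

View pics/w1.png

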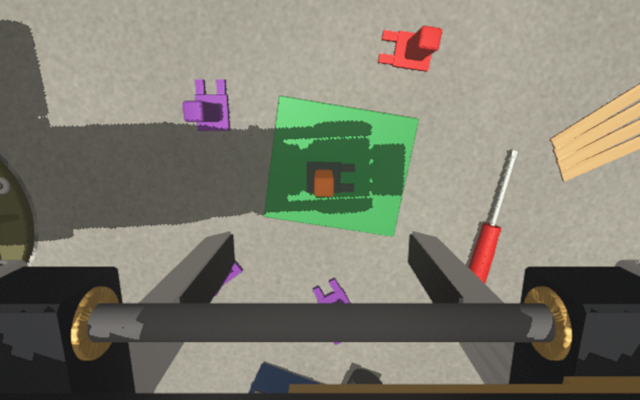

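The fork's prongs point right in the wrist image, along tool +y, and the handle top is at (323,183) about 2 mm off centre. I'll go down and grip it.

Call:
play_rows(
  commands=[
    [-0.001, 0.002, 0.0225, 0, 0, 0, -1],
    [0, 0, 0.0225, 0, 0, 0, -1],
    [0, 0, 0.0225, 0, 0, 0, -1],
    [0, 0, 0.0225, 0, 0, 0, -1],
    [0, 0, 0.0225, 0, 0, 0, -1],
    [0, 0, 0.0225, 0, 0, 0, -1],
    [0, 0, 0.0225, 0, 0, 0, -1],
    [0, 0, 0.0225, 0, 0, 0, -1],
    [0, 0, 0.0225, 0, 0, 0, -1],
    [0, 0, 0.0225, 0, 0, 0, -1],
    [0, 0, 0, 0, 0, 0, -1],
    [0, 0, 0, 0, 0, 0, -1],
  ],
)

```text
time_s: 3.9
ee_pos: [0.4643, 0.2359, 0.0223]
eef_rot: [-3.139, 0.0, 1.932]
force: [0.1, -0.6, 0.4]
grip_width: 0.0939
grip_force: 0.0
```

Call:
play_rows(
  commands=[
    [0, 0, 0, 0, 0, 0, 0.3],
    [0, 0, 0, 0, 0, 0, 0.6],
    [0, 0, 0, 0, 0, 0, 1],
    [0, 0, 0, 0, 0, 0, 1],
    [0, 0, 0, 0, 0, 0, 1],
    [0, 0, 0, 0, 0, 0, 1],
    [0, 0, 0, 0, 0, 0, 1],
    [0, 0, 0, 0, 0, 0, 1],
    [0, 0, 0, 0, 0, 0, 1],
    [0, 0, 0, 0, 0, 0, 1],
    [0, 0, 0, 0, 0, 0, 1],
    [0, 0, 0, 0, 0, 0, 1],
  ],
  force=55,
)

```text
time_s: 4.9
ee_pos: [0.4649, 0.2362, 0.0226]
eef_rot: [3.141, -0.0, 1.932]
force: [0.2, 0.3, -0.2]
grip_width: 0.0215
grip_force: 55.0
```

Call:
play_rows(
  commands=[
    [0, 0, -0.01, 0, 0, 0, 1],
    [0, 0, -0.025, 0, 0, 0, 1],
    [0, 0, -0.03, 0, 0, 0, 1],
    [0, 0, -0.03, 0, 0, 0, 1],
    [0, 0, -0.035, 0, 0, 0, 1],
    [0, 0, -0.03, 0, 0, 6, 1],
    [0, 0, -0.02, 0, 0, 6, 1],
    [0, 0, -0.02, 0, 0, 6, 1],
  ],
)

```text
time_s: 5.57
ee_pos: [0.4646, 0.2361, 0.225]
eef_rot: [3.14, -0.001, 1.613]
force: [-0.4, 0.1, -1.8]
grip_width: 0.0214
grip_force: 55.0
```

Call:
play_rows(
  commands=[
    [-0.02, 0, 0, 0, 0, 0, 1],
    [-0.03, 0, 0, 0, 0, 0, 1],
    [-0.03, 0, 0, 0, 0, 0, 1],
    [-0.03, 0, 0, 0, 0, 0, 1],
    [-0.03, 0, 0, 0, 0, 0, 1],
    [-0.03, 0, 0, 0, 0, 0, 1],
    [-0.03, 0, 0, 0, 0, 0, 1],
    [-0.03, 0, 0, 0, 0, 0, 1],
    [-0.03, 0, 0, 0, 0, 0, 1],
    [-0.03, 0, 0, 0, 0, 0, 1],
    [-0.03, 0, 0, 0, 0, 0, 1],
    [-0.03, 0, 0, 0, 0, 0, 1],
    [-0.015, -0.003, 0, 0, 0, 0, 1],
    [0, 0, 0, 0, 0, 0, 1],
    [0, 0, 0, 0, 0, 0, 1],
  ],
)

```text
time_s: 6.82
ee_pos: [0.4788, -0.1288, 0.223]
eef_rot: [-3.141, -0.0, 1.617]
force: [-0.3, 0.5, -2.1]
grip_width: 0.0214
grip_force: 55.0
```

Run:
```python
from h import *
o=ctrl.get_obs();m=ctrl.camera_model("wrist");w=ctrl.camera("wrist");cv2.imwrite("pics/w2.png",w)
t=ctrl.camera("top");cv2.imwrite("pics/t2.png",t)
import pickle;pickle.dump(m,open("m2.pkl","wb"))
R=cv2.Rodrigues(m["rvec"])[0];print("cam",-R.T@m["tvec"],R[2])
print(o["ee_pos"],o["eef_rot"],o["time_s"],o["grip_width"])
```

```text
cam [ 0.47566057 -0.06341609  0.43881251] [ 0.01023503 -0.22936686 -0.97328623]
[ 0.47875511 -0.1288494   0.2229624 ] [-3.14144580e+00 -2.50429532e-04  1.61660917e+00] 6.8167 0.021352985094080002
```

View pics/w2.png

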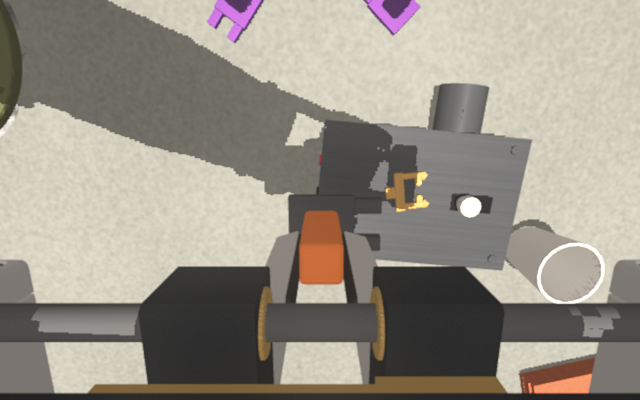

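Run:
```python
from h import *
import pickle;m=pickle.load(open("m2.pkl","rb"))
w=cv2.imread("pics/w2.png")
cv2.imwrite("pics/c2.png",cv2.resize(w[110:275,310:535],None,fx=3.5,fy=3.5,interpolation=cv2.INTER_CUBIC))
k=mask(w,(8,110,50),(35,255,255));k[:,:370]=0;k[:,440:]=0;k[:160]=0;k[225:]=0
k=cv2.morphologyEx(k,cv2.MORPH_OPEN,np.ones((2,2)))
ys,xs=np.nonzero(k);P=ray("wrist",np.c_[xs,ys],.0655,m)
r=cv2.minAreaRect(P[:,:2].astype(np.float32)*1000);print(len(xs),r)
# white head top
k=cv2.inRange(w,(200,200,200),(255,255,255));k[:,:450]=0;k[:,490:]=0;k[:185]=0;k[228:]=0
ys,xs=np.nonzero(k);print("head",xs.min(),xs.max(),ys.min(),ys.max(),ray("wrist",[(xs.min()+xs.max())/2,(ys.min()+ys.max())/2],.081,m))
```

```text
794 ((572.0153198242188, -132.80458068847656), (45.39225387573242, 42.59062576293945), 10.461963653564453)
head 460 480 197 217 [[ 0.63551566 -0.14290391  0.081     ]]
```

View pics/c2.png

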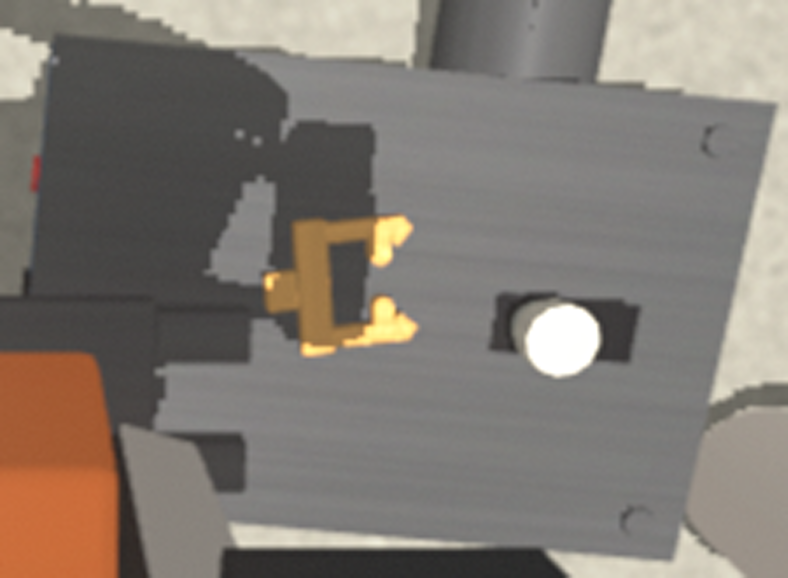

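Run:
```python
from h import *
import pickle;m=pickle.load(open("m2.pkl","rb"))
f=lambda p,z:ray("wrist",np.array(p)/3.5+[310,110]-.35,z,m)[:,:2]
a=lambda v:np.degrees(np.arctan2(v[1],v[0]))
d=f([[55,35],[775,103],[672,558]],.06);print("deck",d.round(4).tolist(),"yaw",a(d[1]-d[0]),a(d[1]-d[2])-90, "len",np.linalg.norm(d[1]-d[0]),np.linalg.norm(d[1]-d[2]))
c=f([[296,222],[308,352],[411,228],[416,328],[268,277],[270,310]],.066);print("clip",c.round(4).tolist())
print("yaw back",a(c[0]-c[1])-90,"tips",a(c[2]-c[3])-90,"mid axis",a((c[2]+c[3])/2-(c[0]+c[1])/2),"tail axis",a((c[2]+c[3])/2-(c[4]+c[5])/2))
print("head",f([[562,340]],.081))
o=np.array([.4788,-.1288]);p=f([[247,335],[243,462]],.2125);print("prong tips ctr (world)",p,p.mean(0)-o)
h=f([[5,352],[95,352],[118,470]],.223-.0185+.076);print("handle top",h.round(4).tolist())
```

```text
deck [[0.4801, -0.0608], [0.699, -0.0709], [0.6921, -0.2194]] yaw -2.6265855655700965 -2.6820314192064387 len 0.2191953602134281 0.1487106263750519
clip [[0.5561, -0.1129], [0.5637, -0.1535], [0.5913, -0.1131], [0.5965, -0.1442], [0.5491, -0.1303], [0.5506, -0.1406]]
yaw back 10.564659838499438 tips 9.401450444710946 mid axis 7.5129684202219815 tail axis 8.719426054351022
head [[ 0.63571546 -0.14267125]]
prong tips ctr (world) [[ 0.51724012 -0.11529968]
 [ 0.51859947 -0.14057082]] [0.0391198  0.00086475]
handle top [[0.4728, -0.1035], [0.4848, -0.1029], [0.4888, -0.1193]]
```

The clip back's middle is at (0.560, -0.133) with yaw 9.5°. The pin is at (0.636, -0.143) and the drive's yaw is -2.65°. I'll lower the fork 16 mm behind the clip.

Call:
play_rows(
  commands=[
    [-0.007, 0.0125, 0, 0, 0, 0, 1],
    [-0.007, 0.0128, 0, 0, 0, 0, 1],
    [0, 0, 0, 0, 0, -6.9, 1],
    [0, 0, 0.018, 0, 0, 0, 1],
    [0, 0, 0.018, 0, 0, 0, 1],
    [0, 0, 0.018, 0, 0, 0, 1],
    [0, 0, 0.018, 0, 0, 0, 1],
    [0, 0, 0.018, 0, 0, 0, 1],
    [0, 0, 0.018, 0, 0, 0, 1],
    [0, 0, 0.018, 0, 0, 0, 1],
    [0, 0, 0.0105, 0, 0, 0, 1],
    [0, 0, 0.004, 0, 0, 0, 1],
    [0, 0, 0.003, 0, 0, 0, 1],
    [0, 0, 0, 0, 0, 0, 1],
    [0, 0, 0, 0, 0, 0, 1],
  ],
)

```text
time_s: 8.17
ee_pos: [0.5055, -0.1414, 0.08]
eef_rot: [3.141, 0.001, 1.739]
force: [0.2, 0.7, -1.5]
grip_width: 0.0214
grip_force: 55.0
```

```bash
cat > look.py <<'E'
import sys
from h import *
import pickle
n=sys.argv[1];o=ctrl.get_obs();m=ctrl.camera_model("wrist");w=ctrl.camera("wrist");cv2.imwrite(f"pics/{n}.png",w)
pickle.dump(m,open(f"{n}.pkl","wb"))
print(o["ee_pos"].round(4),o["eef_rot"].round(4),o["force"].round(2),o["time_s"])
R=cv2.Rodrigues(m["rvec"])[0]
q=R@np.array([.6,-.137,.066])+m["tvec"];u=m["fx"]*q[0]/q[2]+m["cx"];v=m["fy"]*q[1]/q[2]+m["cy"]
u0,v0=max(0,int(u-110)),max(0,int(v-75));print("crop origin",u0,v0,"x4")
cv2.imwrite(f"pics/{n}c.png",cv2.resize(w[v0:v0+150,u0:u0+200],None,fx=4,fy=4,interpolation=cv2.INTER_CUBIC))
E
python3 look.py w3
```

```text
[ 0.5055 -0.1414  0.08  ] [3.1405e+00 6.0000e-04 1.7388e+00] [ 0.18  0.73 -1.5 ] 8.1667
crop origin 347 162 x4
```

View pics/w3c.png

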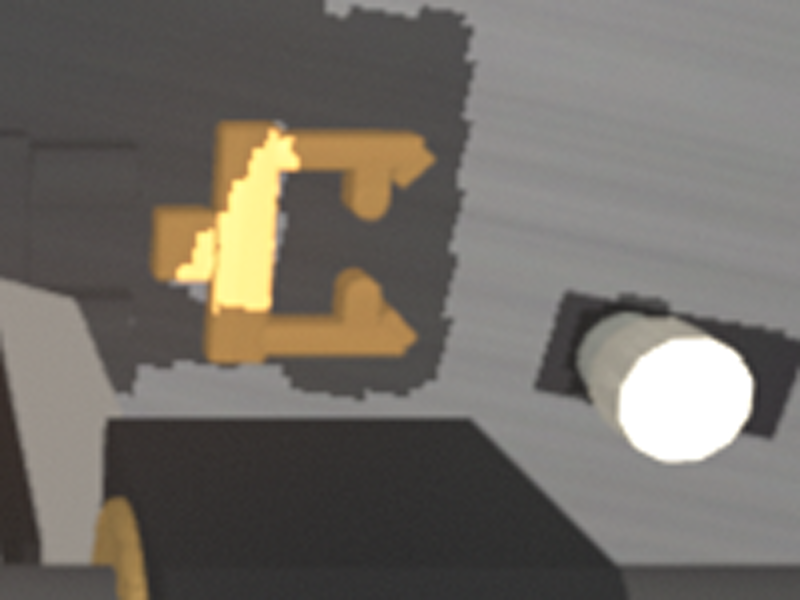

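The slot is centred on the tail to within about 1 mm, and the prong tips at crop x≈137 are about 13 mm behind the clip back at x≈215. Next I push forward and swing the clip into line with the pin.

Call:
play_rows(
  commands=[
    [0, 0.002, 0, 0, 0, 0, 1],
    [0, 0.002, 0, 0, 0, 0, 1],
    [0, 0.002, 0, 0, 0, 0, 1],
    [0, 0.002, 0, 0, 0, 0, 1],
    [0, 0.002, 0, 0, 0, 0, 1],
    [0, 0.002, 0, 0, 0, 0, 1],
    [0, 0.002, 0, 0, 0, 0, 1],
    [-0.0003, 0.002, 0, 0, 0, 0.6, 1],
    [-0.0004, 0.002, 0, 0, 0, 0.6, 1],
    [-0.0004, 0.002, 0, 0, 0, 0.6, 1],
    [-0.0004, 0.002, 0, 0, 0, 0.6, 1],
    [-0.0003, 0.002, 0, 0, 0, 0.6, 1],
    [-0.0003, 0.002, 0, 0, 0, 0.6, 1],
    [-0.0003, 0.002, 0, 0, 0, 0.6, 1],
    [-0.0003, 0.002, 0, 0, 0, 0.6, 1],
    [-0.0002, 0.002, 0, 0, 0, 0.6, 1],
  ],
)

```text
time_s: 9.55
ee_pos: [0.5372, -0.1396, 0.0791]
eef_rot: [-3.141, -0.0, 1.643]
force: [0.1, -0.9, -1.9]
grip_width: 0.0214
grip_force: 55.0
```

Call:
play_rows(
  commands=[
    [-0.0002, 0.002, 0, 0, 0, 0.6, 1],
    [-0.0002, 0.002, 0, 0, 0, 0.6, 1],
    [-0.0002, 0.002, 0, 0, 0, 0.6, 1],
    [-0.0002, 0.002, 0, 0, 0, 0.6, 1],
    [-0.0001, 0.002, 0, 0, 0, 0.6, 1],
    [-0.0001, 0.002, 0, 0, 0, 0.6, 1],
    [0, 0.002, 0, 0, 0, 0.6, 1],
    [0, 0.0015, 0, 0, 0, 0.6, 1],
    [0, 0.001, 0, 0, 0, 0.6, 1],
    [0, 0.001, 0, 0, 0, 0.7, 1],
    [0, 0, 0, 0, 0, 0.6, 1],
    [0, 0, 0, 0, 0, 0, 1],
  ],
)

```text
time_s: 10.55
ee_pos: [0.5546, -0.1401, 0.0791]
eef_rot: [3.142, -0.0, 1.526]
force: [-1.0, -0.3, -2.8]
grip_width: 0.0215
grip_force: 55.0
```

```bash
python3 look.py w4
```

```text
[ 0.5546 -0.1401  0.0791] [ 3.1415 -0.      1.5264] [-1.04 -0.3  -2.85] 10.55
crop origin 278 139 x4
```

View pics/w4c.png

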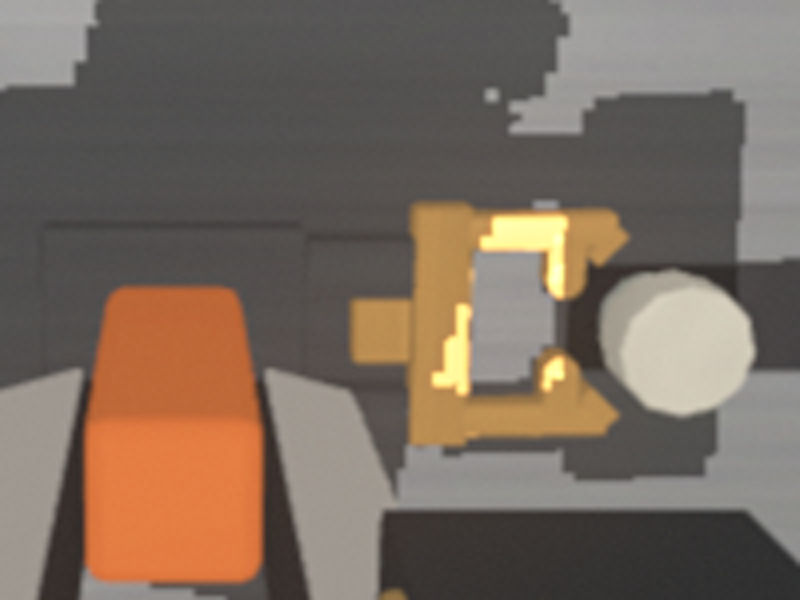

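The clip is now square to the drive, with its jaw midline at crop row ~322 against the pin slot's midline at ~317. That is about 1 mm off, so I push straight on.

Call:
play_rows(
  commands=[
    [0, 0.0015, 0, 0, 0, 0, 1],
    [0, 0.0015, 0, 0, 0, 0, 1],
    [0, 0.0015, 0, 0, 0, 0, 1],
    [0, 0.0015, 0, 0, 0, 0, 1],
    [0, 0.0015, 0, 0, 0, 0, 1],
    [0, 0.0015, 0, 0, 0, 0, 1],
    [0, 0.001, 0, 0, 0, 0, 1],
    [0, 0.001, 0, 0, 0, 0, 1],
    [0, 0.001, 0, 0, 0, 0, 1],
    [0, 0.001, 0, 0, 0, 0, 1],
    [0, 0, 0, 0, 0, 0, 1],
  ],
)

```text
time_s: 11.52
ee_pos: [0.5673, -0.1406, 0.0789]
eef_rot: [-3.141, -0.0, 1.527]
force: [-4.0, 1.2, -1.7]
grip_width: 0.0216
grip_force: 55.0
```

Call:
play_rows(
  commands=[
    [0, 0.001, 0, 0, 0, 0, 1],
    [0, 0.001, 0, 0, 0, 0, 1],
    [0, 0.001, 0, 0, 0, 0, 1],
    [0, 0.001, 0, 0, 0, 0, 1],
  ],
)

```text
time_s: 11.85
ee_pos: [0.5708, -0.1407, 0.0789]
eef_rot: [-3.139, -0.0, 1.527]
force: [-9.1, 2.4, 0.9]
grip_width: 0.0213
grip_force: 55.0
```

Call:
play_rows(
  commands=[
    [0, 0.001, 0, 0, 0, 0, 1],
    [0, 0.001, 0, 0, 0, 0, 1],
    [0, 0.001, 0, 0, 0, 0, 1],
  ],
)

```text
time_s: 12.1
ee_pos: [0.5734, -0.1409, 0.079]
eef_rot: [-3.139, -0.0, 1.527]
force: [-11.4, 1.9, 3.6]
grip_width: 0.0216
grip_force: 55.0
```

Call:
play_rows(
  commands=[
    [0, 0.001, 0, 0, 0, 0, 1],
    [0, 0.001, 0, 0, 0, 0, 1],
  ],
)

```text
time_s: 12.27
ee_pos: [0.5751, -0.1409, 0.079]
eef_rot: [-3.138, -0.0, 1.527]
force: [-14.4, 2.4, 5.2]
grip_width: 0.0216
grip_force: 55.1
```

Call:
play_rows(
  commands=[
    [0, 0.001, 0, 0, 0, 0, 1],
    [0, 0.001, 0, 0, 0, 0, 1],
  ],
)

```text
time_s: 12.43
ee_pos: [0.5768, -0.141, 0.079]
eef_rot: [-3.137, -0.0, 1.527]
force: [-16.0, 2.1, 6.4]
grip_width: 0.0217
grip_force: 55.1
```

Call:
play_rows(
  commands=[
    [0, 0.001, 0, 0, 0, 0, 1],
    [0, 0.0005, 0, 0, 0, 0, 1],
  ],
)

```text
time_s: 12.6
ee_pos: [0.5782, -0.1411, 0.0791]
eef_rot: [-3.137, -0.0, 1.527]
force: [-17.3, 1.6, 8.5]
grip_width: 0.0218
grip_force: 55.1
```

Call:
play_rows(
  commands=[
    [0, 0.001, 0, 0, 0, 0, 1],
    [0, 0.0005, 0, 0, 0, 0, 1],
  ],
)

```text
time_s: 12.77
ee_pos: [0.5795, -0.1412, 0.0791]
eef_rot: [-3.136, -0.0, 1.527]
force: [-18.7, 1.4, 8.3]
grip_width: 0.0217
grip_force: 55.1
```

Call:
play_rows(
  commands=[
    [0, 0.001, 0, 0, 0, 0, 1],
    [0, 0.0005, 0, 0, 0, 0, 1],
  ],
)

```text
time_s: 12.93
ee_pos: [0.5808, -0.1412, 0.0791]
eef_rot: [-3.136, -0.0, 1.527]
force: [-20.6, 2.5, 9.5]
grip_width: 0.0215
grip_force: 55.1
```

```bash
python3 look.py w5
```

```text
[ 0.5808 -0.1412  0.0791] [-3.1358e+00 -5.0000e-04  1.5274e+00] [-20.58   2.45   9.47] 12.9333
crop origin 239 139 x4
```

View pics/w5c.png

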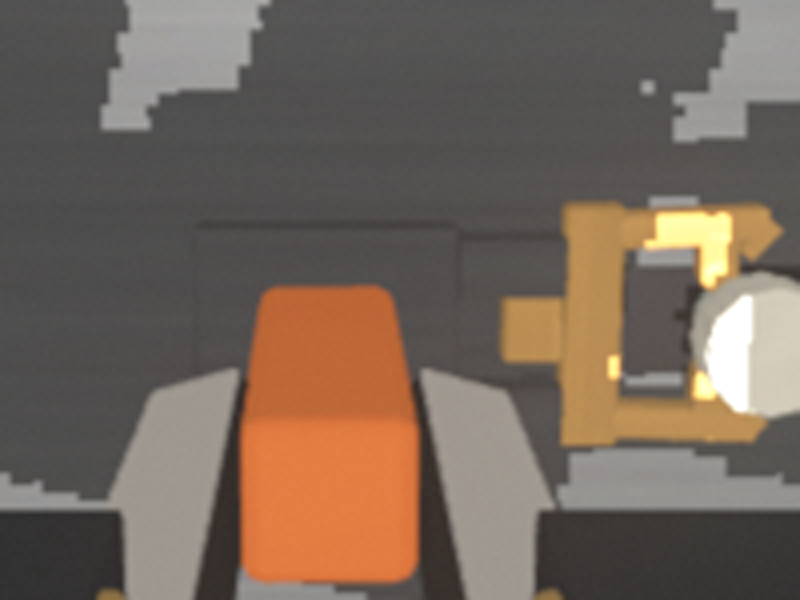

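The humps bear on the neck and the pin has yielded, but the jaws are not over yet. About 2–3 N of the reading is the fork rubbing on the deck. I'll carry on in small steps.

Call:
play_rows(
  commands=[
    [0, 0.0005, 0, 0, 0, 0, 1],
    [0, 0.0005, 0, 0, 0, 0, 1],
  ],
)

```text
time_s: 13.15
ee_pos: [0.5816, -0.1413, 0.0791]
eef_rot: [-3.136, -0.0, 1.527]
force: [-21.1, 2.4, 10.5]
grip_width: 0.0214
grip_force: 55.1
```

Call:
play_rows(
  commands=[
    [0, 0.0005, 0, 0, 0, 0, 1],
    [0, 0.0005, 0, 0, 0, 0, 1],
  ],
)

```text
time_s: 13.32
ee_pos: [0.5834, -0.1414, 0.079]
eef_rot: [-3.138, -0.0, 1.527]
force: [-1.2, 1.7, -2.7]
grip_width: 0.0215
grip_force: 55.0
```

Call:
play_rows(
  commands=[
    [0, 0.0005, 0, 0, 0, 0, 1],
    [0, 0.0005, 0, 0, 0, 0, 1],
  ],
)

```text
time_s: 13.48
ee_pos: [0.5852, -0.1414, 0.0789]
eef_rot: [-3.139, -0.0, 1.527]
force: [-7.8, 1.0, 0.3]
grip_width: 0.0216
grip_force: 55.0
```

The force dropped from 21 N to 1 N, so the jaws snapped over. I'll back off 25 mm and look.

Call:
play_rows(
  commands=[
    [0, -0.003, 0, 0, 0, 0, 1],
    [0, -0.004, 0, 0, 0, 0, 1],
    [0, -0.004, 0, 0, 0, 0, 1],
    [0, -0.004, 0, 0, 0, 0, 1],
    [0, -0.005, 0, 0, 0, 0, 1],
    [0, -0.005, 0, 0, 0, 0, 1],
    [0, -0.005, 0, 0, 0, 0, 1],
    [0, -0.005, 0, 0, 0, 0, 1],
    [0, 0, -0.02, 0, 0, 0, 1],
    [0, 0, -0.03, 0, 0, 0, 1],
    [0, 0, -0.03, 0, 0, 0, 1],
    [0, 0, -0.03, 0, 0, 0, 1],
    [0, -0.03, -0.03, 0, 0, 0, 1],
    [0, 0, 0, 0, 0, 0, 1],
    [0, 0, 0, 0, 0, 0, 1],
  ],
)

```text
time_s: 14.73
ee_pos: [0.5215, -0.1389, 0.2204]
eef_rot: [3.138, 0.001, 1.527]
force: [-0.5, -1.2, -2.6]
grip_width: 0.0216
grip_force: 55.0
```

```bash
python3 look.py w6
python3 - <<'E'
from h import *
import pickle;m=pickle.load(open("w6.pkl","rb"));w=cv2.imread("pics/w6.png")
k=mask(w,(8,110,50),(35,255,255))
R=cv2.Rodrigues(m["rvec"])[0];q=R@np.array([.62,-.142,.066])+m["tvec"];u=int(m["fx"]*q[0]/q[2]+m["cx"]);v=int(m["fy"]*q[1]/q[2]+m["cy"])
z=np.zeros_like(k);z[v-35:v+35,u-35:u+35]=k[v-35:v+35,u-35:u+35]
ys,xs=np.nonzero(z);P=ray("wrist",np.c_[xs,ys],.066,m)[:,:2]-[.6356,-.1429]
c,s=np.cos(-.0463),np.sin(-.0463);L=P@np.array([[c,-s],[s,c]])*1000
print("clip in pin frame mm x",np.percentile(L[:,0],[0,1,99,100]).round(1),"y",np.percentile(L[:,1],[0,1,99,100]).round(1))
E
```

```text
[ 0.5215 -0.1389  0.2204] [3.1381e+00 1.0000e-03 1.5270e+00] [-0.48 -1.23 -2.63] 14.7333
crop origin 284 104 x4
clip in pin frame mm x [-27.4 -27.   17.3  19.1] y [-21.1 -19.9  20.1  20.1]
```

View pics/w6c.png

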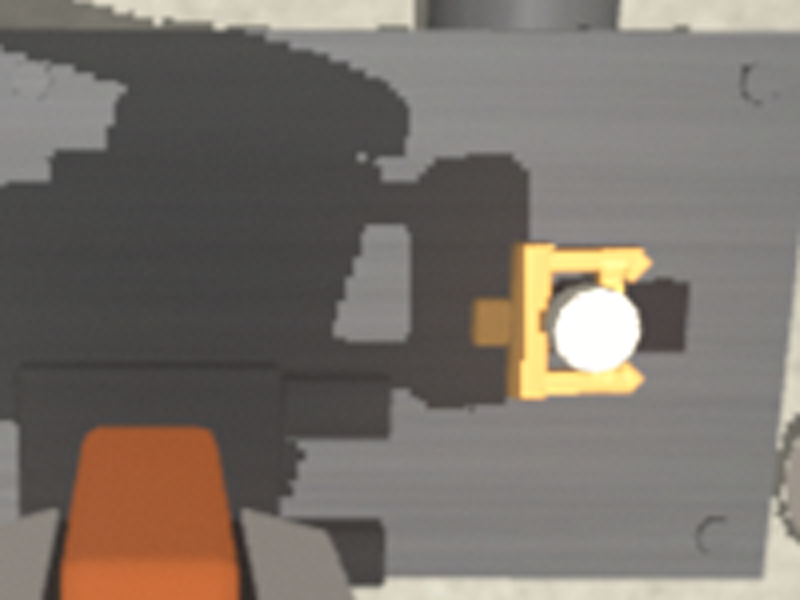

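The clip spans x = -27 to +17 mm about the pin, against -28 to +16 mm when home, and the neck sits inside the humps, so it is seated. I'm taking the fork back to its place on the mat.

Call:
play_rows(
  commands=[
    [0.0186, -0.004, 0, 0, 0, 0, 1],
    [0.0286, -0.0056, 0, 0, 0, 0, 1],
    [0.0286, -0.0056, 0, 0, 0, 0, 1],
    [0.0286, -0.0056, 0, 0, 0, 0, 1],
    [0.0286, -0.0056, 0, 0, 0, 0, 1],
    [0.0286, -0.0056, 0, 0, 0, 0, 1],
    [0.0286, -0.0056, 0, 0, 0, 0, 1],
    [0.0286, -0.0056, 0, 0, 0, 0, 1],
    [0.0286, -0.0056, 0, 0, 0, 0, 1],
    [0.0286, -0.0056, 0, 0, 0, 0, 1],
    [0.0286, -0.0056, 0, 0, 0, 0, 1],
    [0.0286, -0.0056, 0, 0, 0, 0, 1],
    [0.0286, -0.0056, 0, 0, 0, 0, 1],
    [0.01, -0.0016, 0, 0, 0, 0, 1],
    [0, 0, 0, 0, 0, -5.8, 1],
    [0, 0, 0, 0, 0, -5.8, 1],
    [0, 0, 0, 0, 0, -5.8, 1],
    [0, 0, 0, 0, 0, -5.8, 1],
    [0, 0, 0, 0, 0, 0, 1],
  ],
)

```text
time_s: 16.37
ee_pos: [0.465, 0.2356, 0.2172]
eef_rot: [-3.139, 0.0, 1.937]
force: [0.3, -0.4, -2.1]
grip_width: 0.0214
grip_force: 55.0
```

Call:
play_rows(
  commands=[
    [0, 0, 0.025, 0, 0, 0, 1],
    [0, 0, 0.03, 0, 0, 0, 1],
    [0, 0, 0.03, 0, 0, 0, 1],
    [0, 0, 0.03, 0, 0, 0, 1],
    [0, 0, 0.03, 0, 0, 0, 1],
    [0, 0, 0.02, 0, 0, 0, 1],
    [0, 0, 0.015, 0, 0, 0, 1],
    [0, 0, 0.007, 0, 0, 0, 1],
    [0, 0, 0.005, 0, 0, 0, 1],
    [0, 0, 0.003, 0, 0, 0, 1],
    [0, 0, 0.001, 0, 0, 0, 1],
    [0, 0, 0, 0, 0, 0, 1],
    [0, 0, 0, 0, 0, 0, 1],
  ],
)

```text
time_s: 17.45
ee_pos: [0.4654, 0.2361, 0.0233]
eef_rot: [3.14, -0.0, 1.932]
force: [0.8, 0.2, -1.4]
grip_width: 0.0217
grip_force: 55.0
```

Call:
play_rows(
  commands=[
    [0, 0, 0.0005, 0, 0, 0, 1],
    [0, 0, 0.0005, 0, 0, 0, 1],
    [0, 0, 0, 0, 0, 0, 1],
  ],
)

```text
time_s: 17.7
ee_pos: [0.4655, 0.2362, 0.0226]
eef_rot: [3.14, -0.0, 1.932]
force: [-1.9, -0.7, 6.4]
grip_width: 0.0215
grip_force: 55.0
```

Call:
play_rows(
  commands=[
    [0, 0, 0, 0, 0, 0, 0.5],
    [0, 0, 0, 0, 0, 0, 0.2],
    [0, 0, 0, 0, 0, 0, -0.2],
    [0, 0, 0, 0, 0, 0, -0.5],
    [0, 0, 0, 0, 0, 0, -1],
    [0, 0, 0, 0, 0, 0, -1],
    [0, 0, 0, 0, 0, 0, -1],
    [0, 0, 0, 0, 0, 0, -1],
    [0, 0, 0, 0, 0, 0, -1],
  ],
  force=20,
)

```text
time_s: 18.45
ee_pos: [0.4651, 0.236, 0.0216]
eef_rot: [3.142, -0.0, 1.932]
force: [0.6, -0.1, 0.6]
grip_width: 0.0736
grip_force: 0.0
```

Call:
play_rows(
  commands=[
    [0, 0, -0.01, 0, 0, 0, -1],
    [0, 0, -0.02, 0, 0, 0, -1],
    [0, 0, -0.03, 0, 0, 0, -1],
    [0, 0, -0.03, 0, 0, 0, -1],
    [0, 0, -0.035, 0, 0, 0, -1],
    [0, 0, -0.035, 0, 0, 0, -1],
    [0, 0, -0.035, 0, 0, 0, -1],
    [0, 0, -0.03, 0, 0, 0, -1],
    [0, 0, 0, 0, 0, 0, -1],
    [0, 0, 0, 0, 0, 0, -1],
  ],
)

```text
time_s: 19.28
ee_pos: [0.4654, 0.2361, 0.2485]
eef_rot: [3.138, -0.0, 1.932]
force: [0.3, 0.8, 0.1]
grip_width: 0.0942
grip_force: 0.0
```

Run:
```python
from h import *
w=ctrl.camera("wrist");s=ctrl.camera("scene")
cv2.imwrite("pics/fin.png",np.hstack([cv2.resize(w,(400,250)),cv2.resize(s[60:310,160:460],(400,333))[:250]]) if 0 else np.vstack([cv2.resize(w,(480,300)),cv2.resize(s[80:380,150:470],(480,300*480//320))[:300]]))
print(ctrl.get_obs()["grip_width"],ctrl.get_obs()["time_s"])
```

```text
0.09394516911500589 19.3833
```

View pics/fin.png

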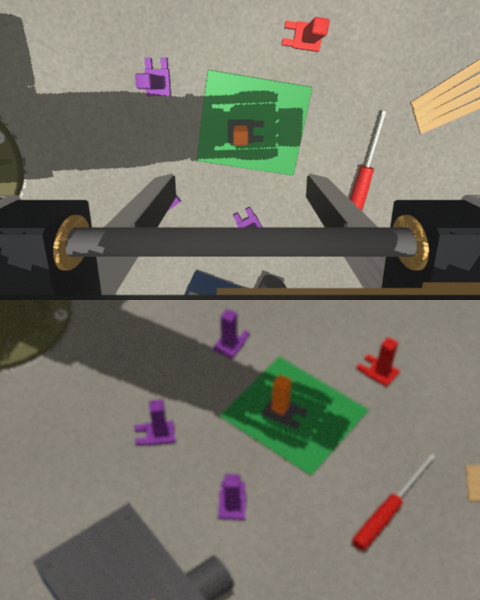

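The fork stands upright on the mat, at (241,134) in the wrist view and (281,397) in the scene crop. The gripper is clear and the other things in view are where they were.

```bash
python3 -c "
from station import ctrl
print(ctrl.hand_in())"
```

```text
the job is handed in; nothing more can be done
None
```

The clip snapped home on the pin at about 21 N read at the wrist (including some fork-on-deck rub), the fork is standing upright on the green mat, the tin, cup and screwdriver were not touched, and the job was handed in at about 19 s.

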